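# Sort the inspected filter modules by the shape of their tag

## Task

Two of the three black filter modules clipped on the sloping rack carry a white tag on top: one a round disc (passed), one a long bar (rejected). Pull each of these two straight off the rack against its sprung catch and set it down, upright and flat on the floor, in the white nest whose sign has the same shape; set them down, do not drop them. Leave the untagged module clipped where it is and leave the other things on the table alone.

Things in the scene. Friction and masses are not known exactly. Their poses are not given: they have to be found in the camera images.
- module_disc: Black filter module, a block 56 (x) x 36 (y) x 45 mm (z), 0.08 to 0.17 kg. Origin: centre of its underside; z points out of its top. Grip it by its two flat sides (36 mm apart). Round window on the -x end; groove 5 mm deep, 5 to 17 mm above the underside, across the +x end. Starts clipped in one of the rack's places. Top tag: a white round disc, 28 mm across, 2 mm thick.
- module_bar: Black filter module, a block 56 (x) x 36 (y) x 45 mm (z), 0.08 to 0.17 kg. Origin: centre of its underside; z points out of its top. Grip it by its two flat sides (36 mm apart). Round window on the -x end; groove 5 mm deep, 5 to 17 mm above the underside, across the +x end. Starts clipped in one of the rack's places. Top tag: a white bar 48 mm long (along x), 11 mm wide, 2 mm thick.
- module_plain: Black filter module, a block 56 (x) x 36 (y) x 45 mm (z), 0.08 to 0.17 kg. Origin: centre of its underside; z points out of its top. Grip it by its two flat sides (36 mm apart). Round window on the -x end; groove 5 mm deep, 5 to 17 mm above the underside, across the +x end. Starts clipped in one of the rack's places. No tag: it stays on the rack.
- rack: Fixed metal rack, 232 mm wide (y). Origin: centre of underside. Deck rises 32 deg to +x (modules lean 32 deg to -x), its centre 52 mm up. Three places 76 mm apart in y between 6 mm ribs (2 mm play), with a 10 mm lip below and a 19 mm rail above. A sprung ball per place stands 2 mm into the groove: a module comes off along its own z with 6 to 15 N, clear after 20 mm.
- nest_disc: Fixed white open nest with a black round disc (28 mm) as sign on its front ledge. Origin: centre of the tray on the table. Inside 74 (x) x 54 mm (y), floor 4 mm above the origin, walls 5 mm thick with rim 14 mm above the origin. Ledge 40 mm deep, 6 mm high, on its -x side.
- nest_bar: Fixed white open nest, the same as the other, but with a black bar 48 x 11 mm (along y) as sign on its front ledge. Origin and sizes as nest_disc. A module fits in with its long side along the nest's x, either way round.
- hemocytometer: Bystander: flat pale counting slide 34 x 75 x 8 mm, lying to the right of the rack. Origin: centre of underside.
- tally_counter: Bystander: round grey-white tally counter, 46 mm across, 21 mm high, at the front left. Origin: centre of underside.
- beaker: Bystander: small clear beaker, 45 mm across, 59 mm high, at the front right. Origin: centre of underside.

How it is judged (in metres and radians):
At the end, for the whole second after the job is handed in: Disc-tagged module in the nest with the disc sign, bar-tagged one in the nest with the bar sign: each at rest, upright within 4.5 deg, flat on the floor, within 11 mm of the nest's centre along x and y (all the room there is). Untagged module within 6 mm of its start (x of module_disc in the frame of nest_disc between -0.011 and 0.011 m and y of module_disc in the frame of nest_disc between -0.011 and 0.011 m and z of module_disc in the frame of nest_disc between 0.001 and 0.0075 m and angle between each of module_disc, module_bar's own z axis and vertical below 0.08 rad and linear speed of each of module_disc, module_bar below 0.03 m/s and x of module_bar in the frame of nest_bar between -0.011 and 0.011 m and y of module_bar in the frame of nest_bar between -0.011 and 0.011 m and z of module_bar in the frame of nest_bar between 0.001 and 0.0075 m and distance of module_plain from where it was at the start of the episode below 0.006 m); the robot touches nothing.
It fails at once if the untagged module is pulled or knocked out of its place (more than 15 mm) (distance of module_plain from where it was at the start of the episode above 0.015 m).
It fails at once if the disc-tagged module is dropped or thrown: faster than 0.5 m/s while the fingers do not hold it (linear speed of module_disc above 0.5 m/s and contact force between the fingers and module_disc below 0.1 N).
It fails at once if the bar-tagged module is dropped or thrown: faster than 0.5 m/s while the fingers do not hold it (linear speed of module_bar above 0.5 m/s and contact force between the fingers and module_bar below 0.1 N).
It fails at once if the counting slide, tally counter or beaker is moved by more than 30 mm (distance of any of hemocytometer, tally_counter, beaker from where it was at the start of the episode above 0.03 m).
It also fails if it takes over 53 s, if anything falls off the work surface, if the arm or the gripper's body presses on something with over 40 N, if the wrist force passes 120 N, or if a joint passes its speed limit or range.

## Robot

A 6-joint arm with a two-finger parallel gripper is mounted at the origin on a cart in front of the work surface, level with it; the furniture and walls round the work are solid. World frame = base frame: x ahead of the robot, y to its left, z up, the work surface at z = 0. Lengths are in mm, angles in rad, forces in N, time in s.
With the tool pointing down it reaches from about 325 to 900 mm from the base axis. Payload 6.1 kg.
Tool frame: the origin (TCP) lies at the very end of the fingers, on their centre line; the grasp point (between the pads) lies 19 mm behind it (arm.tcp_to_grasp is the distance from the TCP to the grasp point, in mm); x points along the fingers, z is the direction in which the jaws open and shut, and the axes are right-handed (so a half turn about x gives the same grasp; the last joint's range is limited). The gripper opens to 87 mm and grips with 3 to 60 N. Pads are 19 mm wide; open, the fingers measure 117 mm over their backs; the gripper's body (75 mm by 190 mm) begins 51 mm behind the grasp point.
Start: joints at [1.127, 0.22, 1.526, -0, 1.395, -0.126], TCP at [195.297, 593.696, 222.538] pointing down, gripper open.
Joint ranges: [-2.98, 2.98], [-0.91, 2.08], [0.09, 2.57], [-1.24, 4.39], [0.2, 2.65], [-2.68, 2.68]. Speed limits (rad/s): [2.57, 2.57, 3.01, 3.14, 3.14, 3.14].

## Interface

Orientations are given as a unit quaternion [w, x, y, z].
In Python, from cell import arm gives the robot as it stands.
- The arm moves only by the shell command python3 -m inch 'ROWS' [FORCE]. ROWS is JSON, a list of rows, each an object with "travel": the shift along the tool's x, y, z in m, a list of three; "rot": the turn, a rotation vector about the tool's x, y, z in degrees, a list of three; "grip": the opening in per cent of the stroke, from 0 (shut) to 100 (fully open). In form: [{"travel": [dx, dy, dz], "rot": [wx, wy, wz], "grip": grip}, ...]. A call has 1 to 12 rows; each row is the pose to reach, as a shift and turn from the pose commanded when the call began, along the tool's axes at that moment; what a row does not reach only later rows make up. A row lasts 1/10 s, in which the tool goes at most 50 mm and 8.59 degrees, less where a joint would pass 70% of its speed; a pose out of reach is approached as far as the arm can. A call with a gripper value outside its range is refused whole. The fingers move at their own pace and stop on an object; FORCE is the grip in N (left out, the last holds). Time passes only in rows, so rows that repeat a pose let the fingers close. It gives the time, the measured TCP pose, the force and the opening at its end, in the units of the state.
- arm.get_obs(): the state, without advancing time (a new reading comes with each control period).
- arm.get_image(name): name is "scene" or "top"; returns a dict with "image" (420x560x3 uint8, red, green, blue), "z_map" (420x560 float32, mm along the optical axis (not along the pixel's ray), 0 where there is no reading), "fx", "fy", "cx", "cy" (pixels), "pose" (4x4, takes a point from camera to world coordinates). Camera axes: x right, y up, looking along -z (the intrinsics and any distortion apply to the point x, -y, -z); pixel columns grow to the right and rows downward; lengths in mm; the calibration is good to about 2 mm. A picture is of the moment at which its call begins.
- arm.close_job(): hands the job in, once; it reports no verdict.
The state is a dict: "t": time; "q": joint angles; "qd": joint speeds; "effort": joint torques, N m; "position": TCP position; "tool_rot": TCP orientation; "wrist_force": force on the tool from outside, world axes, zero at the start; "torque": the same for the moment, N m; "finger_gap": opening from 0.0 (shut) to 1.0 (fully open).
Only numpy, scipy, OpenCV 4.12 (cv2) and the standard library are available. Lean on these libraries where they do the work, as an engineer would, in place of code of your own. Each camera call takes 0.05 s, during which the arm holds its last target. There are 200 camera calls.

## Working session

There is one attempt and no reset: what is moved stays moved. The work goes in short steps, Python scripts to look and compute and a shell command to move; the robot and the scene stay as the last step left them, time stands still between calls to the robot, and variables do not carry over. Pictures are saved under pics/ and viewed, about 8 in all and at most 12, crops included, and the job is handed in when it is done.

```bash
mkdir -p pics; ls
python3 - <<'E'
from cell import arm
import cv2,numpy as np
for n in("scene","top"):
    d=arm.get_image(n); cv2.imwrite(f"pics/{n}0.png",d["image"][:,:,::-1]); np.savez(f"pics/{n}0.npz",**d)
    print(n,d["fx"],d["fy"],d["cx"],d["cy"],np.round(d["pose"],3).tolist(),[k for k in d])
print(arm.get_obs())
E
```

```text
pics
scene 441.3902325868536 441.3902325868536 286.47775084689846 214.26501657917376 [[0.762, 0.456, -0.46, 43.518], [-0.647, 0.554, -0.524, -474.501], [0.016, 0.697, 0.717, 796.403], [0.0, 0.0, 0.0, 1.0]] ['image', 'z_map', 'fx', 'fy', 'cx', 'cy', 'pose']
top 425.37922714479794 425.37922714479794 280.84854314783337 207.83280424093454 [[-0.003, 0.995, -0.096, 425.466], [-1.0, -0.002, 0.009, 68.947], [0.008, 0.096, 0.995, 1173.293], [0.0, 0.0, 0.0, 1.0]] ['image', 'z_map', 'fx', 'fy', 'cx', 'cy', 'pose']
{'t': 0.1, 'q': array([ 1.12690979e+00,  2.21163293e-01,  1.52749756e+00, -2.47847328e-05,
        1.39471893e+00, -1.26130468e-01]), 'qd': array([ 0.00131184, -0.00235669, -0.00319217,  0.00047832,  0.00060673,
        0.00193341]), 'effort': array([ 1.03890612e-03, -4.95946026e+01, -3.88519013e+01,  7.00648036e-02,
        5.15142758e-02, -5.04556908e-05]), 'position': array([195.05619978, 593.18497734, 221.53627588]), 'tool_rot': array([ 0.57225657, -0.41490926,  0.57335705,  0.41428785]), 'wrist_force': array([-0.26574971, -0.43338562,  0.354655  ]), 'torque': array([0.07383745, 0.03176667, 0.01173265]), 'finger_gap': 0.9998905156049767}
```

View pics/scene0.png

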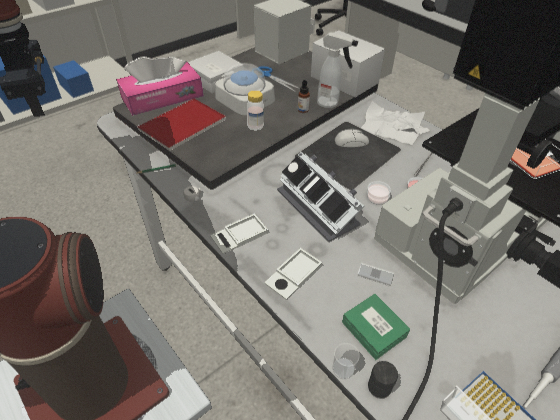

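View pics/top0.png

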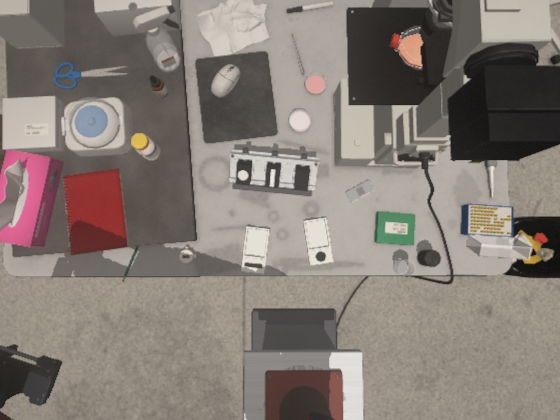

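The top view shows the disc module at the left of the rack (242,175), the bar module in the middle (274,175) and the plain one at the right (302,177). The bar nest is at (256,245) and the disc nest at (318,240). Next I'll take enlarged crops.

Run:
```python
import cv2,numpy as np
a=cv2.imread("pics/top0.png")[140:275,225:345]; b=cv2.imread("pics/scene0.png")[150:300,210:370]
cv2.imwrite("pics/tc.png",cv2.resize(a[:130],None,fx=4.6,fy=4.6,interpolation=cv2.INTER_CUBIC))
cv2.imwrite("pics/sc.png",cv2.resize(b,None,fx=4,fy=4,interpolation=cv2.INTER_CUBIC))
```

```text
(no output)
```

View pics/tc.png

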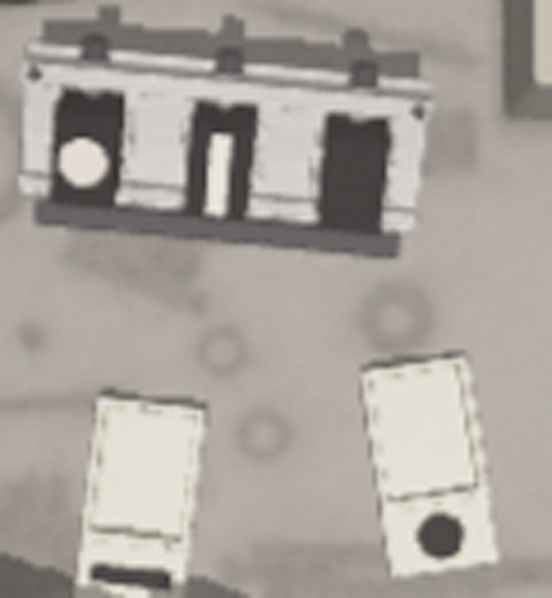

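View pics/sc.png

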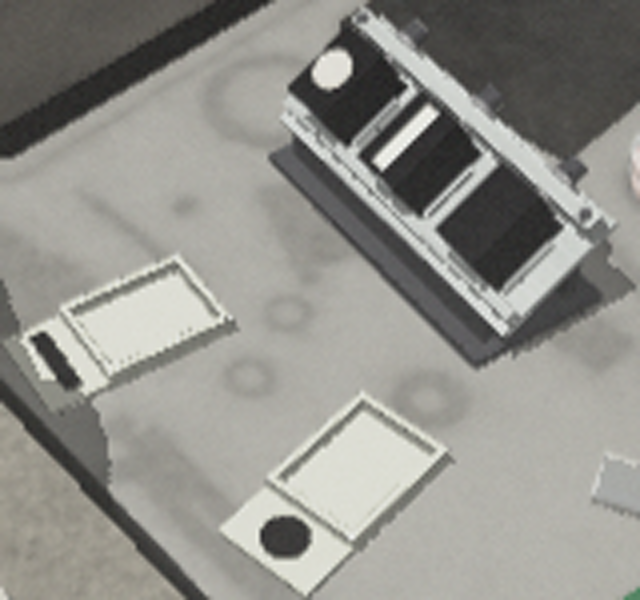

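```bash
cat > lib.py <<'E'
import numpy as np, cv2
from scipy.optimize import least_squares
from scipy.spatial.transform import Rotation as R
D={n:dict(np.load(f"pics/{n}0.npz")) for n in("top","scene")}
def proj(n,P):
    d=D[n]; T=np.linalg.inv(d["pose"]); c=np.atleast_2d(P)@T[:3,:3].T+T[:3,3]; z=-c[:,2]
    return np.c_[d["fx"]*c[:,0]/z+d["cx"], d["fy"]*-c[:,1]/z+d["cy"]]
def crop(n,p):
    p=np.array(p,float); return p/4.6+[225,140]-.4 if n=="top" else p/4+[210,150]-.4
def rz(P,x,y,z,a): return np.array(P,float)@R.from_euler('z',a).as_matrix().T+[x,y,z]
RT=R.from_euler('y',-32,degrees=True).as_matrix() # module axes in rack frame
def cloud(n):
    d=D[n]; z=d["z_map"]; v,u=np.indices(z.shape)
    c=np.stack([(u-d["cx"])/d["fx"]*z,-(v-d["cy"])/d["fy"]*z,-z],-1)
    return c@d["pose"][:3,:3].T+d["pose"][:3,3]
E
python3 - <<'E'
from lib import *
nests={"disc":([[42,32,14],[42,-32,14],[-82,32,6],[-82,-32,6],[-62,0,6]],
 {"top":[[361,368],[467,353],[392,577],[497,562],[441,536]],"scene":[[362,397],[449,453],[222,527],[308,593],[286,537]]}),
 "bar":([[42,32,14],[42,-32,14],[-62,0,6]],
 {"top":[[100,392],[208,405],[131,576]],"scene":[[178,257],[236,324],[54,361]]})}
def go(name,f,obs,x0):
    def r(p): return np.concatenate([(proj(n,f(p))-crop(n,o)).ravel() for n,o in obs.items()])
    s=least_squares(r,x0); print(name,np.round(s.x,3)); print(np.round(s.fun.reshape(-1,2),1).tolist()); return s.x
for k,(P,o) in nests.items():
    go(k,lambda p:rz(P,p[0],p[1],0,p[2]),o,[400,0,0])
    for n in o: go(k+n,lambda p:rz(P,p[0],p[1],0,p[2]),{n:o[n]},[400,0,0])
tag=np.array([[0,76,0],[0,0,0],[0,0,0],[0,0,0]])+np.array([[0,0,47],[0,0,47],[24,0,47],[-24,0,47]])@RT.T
o={"top":[[83,162],[219,174],[222,133],[216,215]],"scene":[[332,69],[405,137],[435,109],[377,163]]}
p=go("rack",lambda p:rz(tag,p[0],p[1],p[2],p[3]),o,[550,80,52,0])
for n in("top","scene"):
    C=cloud(n)
    for i,nm in enumerate(("disc","bar")):
        t=rz(tag[[i]],*p)[0]; u,v=np.round(proj(n,t)[0]).astype(int)
        print(n,nm,np.round(t,1),"cloud",np.round(np.median(C[v-1:v+2,u-1:u+2].reshape(-1,3),0),1))
C=cloud("top"); 
for uv in ((256,240),(317,232),(290,230),(300,178)): print(uv,np.round(C[uv[1],uv[0]],1))
E
```

```text
disc [ 4.6614e+02 -4.0991e+01  1.4300e-01]
[[0.6, 0.5], [0.6, 0.3], [0.5, 0.2], [0.9, 0.0], [0.3, 0.1], [0.7, -2.3], [0.7, -1.5], [-1.2, 0.1], [-0.7, 0.3], [-0.1, 0.1]]
disctop [ 4.66763e+02 -3.94740e+01  1.41000e-01]
[[0.0, 0.2], [0.1, 0.1], [-0.1, -0.0], [0.3, -0.2], [-0.3, -0.1]]
discscene [ 4.65375e+02 -4.23700e+01  1.44000e-01]
[[0.8, -1.8], [0.9, -1.0], [-1.1, 0.7], [-0.5, 1.0], [0.0, 0.7]]
bar [ 4.42453e+02  1.25182e+02 -1.39000e-01]
[[0.7, 0.8], [0.5, 1.1], [0.4, 0.4], [0.9, -1.3], [-0.4, -1.8], [0.2, -0.2]]
bartop [ 4.44550e+02  1.26573e+02 -1.29000e-01]
[[0.0, 0.1], [-0.1, 0.2], [0.1, -0.3]]
barscene [ 4.39949e+02  1.22829e+02 -1.51000e-01]
[[0.9, -0.2], [-0.6, -0.5], [-0.2, 0.7]]
rack [ 6.32678e+02  7.94010e+01  5.01050e+01 -9.60000e-02]
[[0.1, 0.0], [-0.1, 0.2], [-0.1, 0.4], [-0.2, -0.2], [0.2, -0.1], [0.3, -0.1], [-0.2, -0.3], [0.2, 0.5]]
top disc [615.2 157.4  90. ] cloud [614.2 156.5  93.1]
top bar [607.9  81.8  90. ] cloud [606.6  82.   91.5]
scene disc [615.2 157.4  90. ] cloud [613.7 154.2  92.4]
scene bar [607.9  81.8  90. ] cloud [605.5  80.3  91.1]
(256, 240) [449.5 127.1   3.6]
(317, 232) [470.9 -40.4   3.8]
(290, 230) [476.8  33.6  -1.6]
(300, 178) [606.1  10.1  93.8]
```

```bash
cat > plan.py <<'E'
import sys
from lib import *
from cell import arm
YR=-0.098; P0=np.array([632.5,79.4,51.5])
def modpose(yoff,yaw=YR):
    A=R.from_euler('z',yaw).as_matrix()
    return A@np.array([0,yoff,0])+P0, A@RT
def target(o,M,h,up=0):
    """TCP h mm above module underside along module z, plus up; tool x=-mod z"""
    p=o+M[:,2]*(h+up); x=-M[:,2]; best=None
    return p,[np.c_[x,np.cross(s*M[:,1],x),s*M[:,1]] for s in(1,-1)]
def delta(p,Rs):
    s=arm.get_obs(); w=s["tool_rot"]; C=R.from_quat([w[1],w[2],w[3],w[0]]).as_matrix()
    out=[]
    for Rt in Rs:
        r=R.from_matrix(C.T@Rt).as_rotvec(degrees=True); out.append((np.linalg.norm(r),r))
    r=min(out,key=lambda q:q[0])[1]
    print("pos",np.round(s["position"],1),"q",np.round(s["q"],2),"F",np.round(s["wrist_force"],1),"gap",round(s["finger_gap"],3),"t",s["t"])
    print("travel",np.round(C.T@(p-s["position"])/1000,4).tolist(),"rot",np.round(r,2).tolist())
def flat(x,y,z,yaw): # module upright at x,y underside z
    return np.array([x,y,z],float),R.from_euler('z',yaw).as_matrix()
E
python3 -c "
from plan import *
delta(*target(*modpose(76),16,90))"
```

```text
pos [195.1 593.2 221.5] q [ 1.13  0.22  1.53 -0.    1.39 -0.13] F [-0.3 -0.4  0.4] gap 1.0 t 0.1
travel [0.0806, -0.5047, -0.2893] rot [-12.23, -3.61, -31.89]
```

```bash
r='{"travel":[0.03,-0.505,-0.289],"rot":[-12.23,-3.61,-31.89],"grip":67}'
python3 -m inch '[{"travel":[0.03,-0.25,-0.145],"rot":[-12.2,-3.6,-31.9],"grip":67},{"travel":[0.03,-0.25,-0.145],"rot":[-12.2,-3.6,-31.9],"grip":67},{"travel":[0.03,-0.25,-0.145],"rot":[-12.2,-3.6,-31.9],"grip":67},{"travel":[0.03,-0.25,-0.145],"rot":[-12.2,-3.6,-31.9],"grip":67},{"travel":[0.03,-0.25,-0.145],"rot":[-12.2,-3.6,-31.9],"grip":67},{"travel":[0.03,-0.505,-0.289],"rot":[-12.2,-3.6,-31.9],"grip":67},{"travel":[0.03,-0.505,-0.289],"rot":[-12.2,-3.6,-31.9],"grip":67},{"travel":[0.03,-0.505,-0.289],"rot":[-12.2,-3.6,-31.9],"grip":67},{"travel":[0.03,-0.505,-0.289],"rot":[-12.2,-3.6,-31.9],"grip":67},{"travel":[0.03,-0.505,-0.289],"rot":[-12.2,-3.6,-31.9],"grip":67},{"travel":[0.03,-0.505,-0.289],"rot":[-12.2,-3.6,-31.9],"grip":67},{"travel":[0.03,-0.505,-0.289],"rot":[-12.2,-3.6,-31.9],"grip":67}]'
python3 -c "
from plan import *
delta(*target(*modpose(76),16,90));delta(*target(*modpose(76),16,40))"
```

```text
t: 1.3
position: [586.1, 158.4, 192.5]
tool_rot: [0.636, -0.6, 0.373, 0.311]
wrist_force: [0.6, -0.3, -0.5]
finger_gap: 0.667
pos [586.1 158.4 192.5] q [ 0.23 -0.15  2.07 -0.27  0.71 -1.08] F [ 0.6 -0.3 -0.5] gap 0.667 t 1.3
travel [0.0421, 0.0291, 0.0018] rot [-0.18, -0.02, 0.07]
pos [586.1 158.4 192.5] q [ 0.23 -0.15  2.07 -0.27  0.71 -1.08] F [ 0.6 -0.3 -0.5] gap 0.667 t 1.3
travel [0.0921, 0.0292, 0.0019] rot [-0.18, -0.02, 0.07]
```

```bash
python3 -m inch '[{"travel":[0.042,0.029,0.002],"rot":[0,0,0],"grip":67},{"travel":[0.042,0.029,0.002],"rot":[0,0,0],"grip":67},{"travel":[0.092,0.029,0.002],"rot":[0,0,0],"grip":67},{"travel":[0.092,0.029,0.002],"rot":[0,0,0],"grip":67},{"travel":[0.092,0.029,0.002],"rot":[0,0,0],"grip":67}]'
python3 - <<'E'
from plan import *
delta(*target(*modpose(76),16,0))
d=arm.get_image("scene")["image"][:,:,::-1][120:260,230:390]; t=arm.get_image("top")["image"][:,:,::-1][130:270,220:340]
cv2.imwrite("pics/a1.png",np.hstack([cv2.resize(d,None,fx=2.9,fy=2.9,interpolation=cv2.INTER_CUBIC)[:400],cv2.resize(t,None,fx=2.8,fy=2.86,interpolation=cv2.INTER_CUBIC)[:400]])[:,:800])
E
```

```text
t: 1.8
position: [607.8, 161.2, 97.5]
tool_rot: [0.634, -0.6, 0.374, 0.313]
wrist_force: [-0.2, 0.3, 0.3]
finger_gap: 0.672
pos [607.8 161.2  97.5] q [ 0.23  0.05  2.08 -0.35  0.51 -0.98] F [-0.2  0.3  0.3] gap 0.672 t 1.8
travel [0.0403, -0.0034, -0.003] rot [-0.01, -0.01, -0.19]
```

View pics/a1.png

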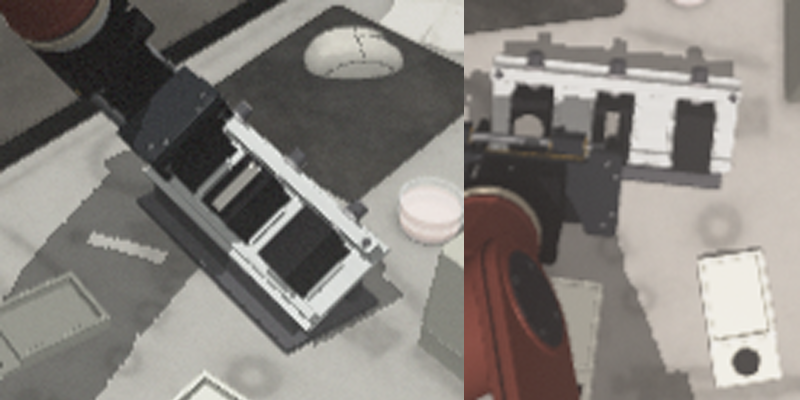

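The gripper straddles the disc module: fingers at about x 485 and 575 in the right panel, module at 512–553. Next: centre, descend in steps and close.

```bash
python3 -m inch '[{"travel":[0,-0.0035,-0.003],"rot":[0,0,0],"grip":67},{"travel":[0,-0.0035,-0.003],"rot":[0,0,0],"grip":67},{"travel":[0.02,-0.0035,-0.003],"rot":[0,0,0],"grip":67},{"travel":[0.03,-0.0035,-0.003],"rot":[0,0,0],"grip":67},{"travel":[0.04,-0.0035,-0.003],"rot":[0,0,0],"grip":67},{"travel":[0.04,-0.0035,-0.003],"rot":[0,0,0],"grip":67},{"travel":[0.04,-0.0035,-0.003],"rot":[0,0,0],"grip":67}]'
python3 -c "
from plan import *
delta(*target(*modpose(76),16,0))"
```

```text
t: 2.6
position: [632.6, 155.7, 67.0]
tool_rot: [0.635, -0.6, 0.373, 0.312]
wrist_force: [-0.2, -0.2, 0.3]
finger_gap: 0.666
pos [632.6 155.7  67. ] q [ 0.2   0.15  2.04 -0.38  0.44 -0.97] F [-0.2 -0.2  0.3] gap 0.666 t 2.6
travel [0.001, 0.002, 0.0] rot [-0.08, 0.04, 0.01]
```

Free of contact and in place. Closing.

```bash
python3 -m inch '[{"travel":[0.001,0.001,0],"rot":[0,0,0],"grip":55},{"travel":[0.001,0.001,0],"rot":[0,0,0],"grip":45},{"travel":[0.001,0.001,0],"rot":[0,0,0],"grip":30},{"travel":[0.001,0.001,0],"rot":[0,0,0],"grip":30},{"travel":[0.001,0.001,0],"rot":[0,0,0],"grip":30},{"travel":[0.001,0.001,0],"rot":[0,0,0],"grip":30}]' 40
python3 -c "
from plan import *
delta(*target(*modpose(76),16,0))"
```

```text
t: 3.2
position: [632.5, 155.9, 66.0]
tool_rot: [0.635, -0.6, 0.372, 0.312]
wrist_force: [-1.8, 0.6, 2.8]
finger_gap: 0.41
pos [632.5 155.9  66. ] q [ 0.2   0.15  2.04 -0.38  0.44 -0.97] F [-1.8  0.6  2.8] gap 0.41 t 3.2
travel [0.0002, 0.0014, -0.0002] rot [-0.08, 0.06, 0.05]
```

Gripped (0.41 × 87 ≈ 36 mm). Pull straight off.

```bash
python3 -m inch '[{"travel":[-0.003,0.0005,0],"rot":[0,0,0],"grip":30},{"travel":[-0.006,0.0005,0],"rot":[0,0,0],"grip":30},{"travel":[-0.01,0.0005,0],"rot":[0,0,0],"grip":30},{"travel":[-0.014,0.0005,0],"rot":[0,0,0],"grip":30},{"travel":[-0.019,0.0005,0],"rot":[0,0,0],"grip":30},{"travel":[-0.025,0.0005,0],"rot":[0,0,0],"grip":30},{"travel":[-0.035,0.0005,0],"rot":[0,0,0],"grip":30},{"travel":[-0.05,0.0005,0],"rot":[0,0,0],"grip":30},{"travel":[-0.07,0.0005,0],"rot":[0,0,0],"grip":30},{"travel":[-0.07,0.0005,0],"rot":[0,0,0],"grip":30}]' 40
python3 - <<'E'
from plan import *
delta(*target(*flat(467,-39.5,4,.141),16,80))
d=arm.get_image("scene")["image"][:,:,::-1][100:250,220:380]
cv2.imwrite("pics/a2.png",cv2.resize(d,None,fx=3.5,fy=3.5,interpolation=cv2.INTER_CUBIC))
E
```

```text
t: 4.2
position: [595.7, 160.2, 127.9]
tool_rot: [0.636, -0.601, 0.371, 0.311]
wrist_force: [0.4, 0.1, -0.9]
finger_gap: 0.409
pos [595.7 160.2 127.9] q [ 0.23 -0.04  2.1  -0.32  0.56 -1.01] F [ 0.4  0.1 -0.9] gap 0.409 t 4.2
travel [-0.0349, 0.1063, -0.2114] rot [-13.37, -3.68, 32.13]
```

View pics/a2.png

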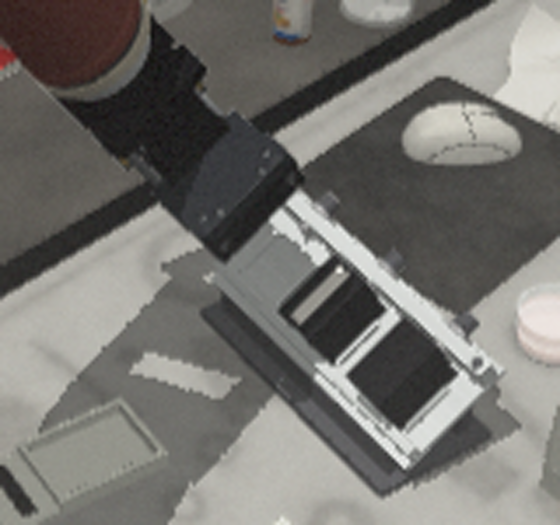

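The left place is empty and the module is still in the jaws (gap 36 mm, about 0.1 kg). The other two sit in place. Now carry it to the disc nest.

```bash
python3 -m inch '[{"travel":[-0.04,0,0],"rot":[0,0,0],"grip":30},{"travel":[-0.07,0.03,-0.05],"rot":[-3,-1,8],"grip":30},{"travel":[-0.07,0.06,-0.09],"rot":[-6,-2,15],"grip":30},{"travel":[-0.06,0.085,-0.13],"rot":[-9,-3,23],"grip":30},{"travel":[-0.05,0.1,-0.17],"rot":[-13.4,-3.7,32.1],"grip":30},{"travel":[-0.035,0.106,-0.2],"rot":[-13.4,-3.7,32.1],"grip":30},{"travel":[-0.035,0.106,-0.211],"rot":[-13.4,-3.7,32.1],"grip":30},{"travel":[-0.035,0.106,-0.211],"rot":[-13.4,-3.7,32.1],"grip":30},{"travel":[-0.035,0.106,-0.211],"rot":[-13.4,-3.7,32.1],"grip":30},{"travel":[-0.035,0.106,-0.211],"rot":[-13.4,-3.7,32.1],"grip":30}]'
python3 - <<'E'
from plan import *
delta(*target(*flat(467,-39.5,4,.141),16,80))
d=arm.get_image("scene"); np.savez("pics/s3.npz",**d); d=d["image"][:,:,::-1][150:310,220:400]
cv2.imwrite("pics/a3.png",cv2.resize(d,None,fx=3.7,fy=3.7,interpolation=cv2.INTER_CUBIC))
E
```

```text
t: 5.25
position: [466.7, -38.8, 98.3]
tool_rot: [0.463, -0.534, 0.464, 0.535]
wrist_force: [0.0, 0.2, -1.3]
finger_gap: 0.412
pos [466.7 -38.8  98.3] q [-0.25 -0.02  2.04 -0.    1.13 -1.96] F [ 0.   0.2 -1.3] gap 0.412 t 5.25
travel [-0.0017, -0.0002, -0.0008] rot [0.04, -0.03, -0.13]
```

View pics/a3.png

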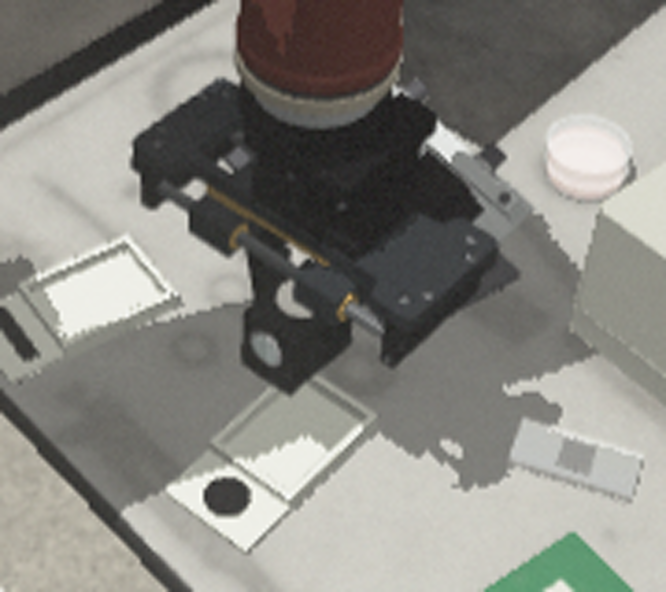

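Run:
```python
from plan import *
o=np.array([466.7,-38.8,82.3])
c=rz([[-28,-18,0],[-28,18,0],[28,-18,0]],*o,.141)
print((proj("scene",c)-[220,150])*3.7)
for k in ("x","z"):
    o2=o+([5,0,0] if k=="x" else [0,0,5]); print(k,(proj("scene",rz([[-28,-18,0]],*o2,.141))-[220,150])*3.7)
C=cloud("top")
D["scene"]=dict(np.load("pics/s3.npz")); C=cloud("scene")
M=R.from_euler('z',.141).as_matrix()
for (x,y) in ((265,345),(280,365),(285,378),(320,360),(325,350)):
    u,v=round(220+x/3.7),round(150+y/3.7); print((x,y),np.round((C[v,u]-o)@M,1))
```

```text
[[289.28925415 393.24191662]
 [241.16333815 359.82255282]
 [352.40226356 336.9572279 ]]
x [[295.9888493  388.78007182]]
z [[289.60280203 387.59240918]]
(265, 345) [-32.6  -3.9  35.1]
(280, 365) [-30.1 -13.   21.3]
(285, 378) [-31.3 -16.9  16. ]
(320, 360) [-11.5 -24.   20.1]
(325, 350) [-10.2 -27.8  28.3]
```

The held module matches the predicted corner within about 1 mm, so it has not slipped. Lowering it.

```bash
python3 -m inch '[{"travel":[0.03,0,-0.001],"rot":[0,0,0],"grip":30},{"travel":[0.055,0,-0.001],"rot":[0,0,0],"grip":30},{"travel":[0.065,0,-0.001],"rot":[0,0,0],"grip":30},{"travel":[0.07,0,-0.001],"rot":[0,0,0],"grip":30},{"travel":[0.074,0,-0.001],"rot":[0,0,0],"grip":30},{"travel":[0.074,0,-0.001],"rot":[0,0,0],"grip":30},{"travel":[0.074,0,-0.001],"rot":[0,0,0],"grip":30}]'
python3 -c "
from plan import *
delta(*target(*flat(466.5,-40.5,4,.141),16,0))"
```

```text
t: 6.0
position: [467.2, -41.0, 24.8]
tool_rot: [0.463, -0.534, 0.464, 0.534]
wrist_force: [-0.4, -0.0, -1.6]
finger_gap: 0.408
pos [467.2 -41.   24.8] q [-0.25  0.1   2.07 -0.    0.97 -1.97] F [-0.4 -0.  -1.6] gap 0.408 t 6.0
travel [0.0048, 0.0006, 0.0006] rot [-0.01, -0.06, -0.12]
```

```bash
python3 -m inch '[{"travel":[0.002,0,0],"rot":[0,0,0],"grip":30},{"travel":[0.003,0,0],"rot":[0,0,0],"grip":30},{"travel":[0.004,0,0],"rot":[0,0,0],"grip":30},{"travel":[0.004,0,0],"rot":[0,0,0],"grip":30}]'
python3 -m inch '[{"travel":[0.0005,0,0],"rot":[0,0,0],"grip":30},{"travel":[0.001,0,0],"rot":[0,0,0],"grip":30},{"travel":[0.001,0,0],"rot":[0,0,0],"grip":30}]'
```

```text
t: 6.4
position: [466.2, -40.9, 19.8]
tool_rot: [0.463, -0.533, 0.465, 0.535]
wrist_force: [-0.9, 0.4, -2.0]
finger_gap: 0.413
t: 6.7
position: [466.4, -40.9, 19.3]
tool_rot: [0.463, -0.533, 0.465, 0.535]
wrist_force: [-2.7, 0.6, 3.6]
finger_gap: 0.41
```

Floor contact (Fz went from −2 to +3.6). Release slowly, then lift.

```bash
python3 -m inch '[{"travel":[0,0,0],"rot":[0,0,0],"grip":42},{"travel":[0,0,0],"rot":[0,0,0],"grip":46},{"travel":[0,0,0],"rot":[0,0,0],"grip":55},{"travel":[0,0,0],"rot":[0,0,0],"grip":62},{"travel":[0,0,0],"rot":[0,0,0],"grip":62},{"travel":[-0.02,0,0],"rot":[0,0,0],"grip":67},{"travel":[-0.06,0,0],"rot":[0,0,0],"grip":67},{"travel":[-0.11,0,0],"rot":[0,0,0],"grip":67},{"travel":[-0.15,0,0],"rot":[0,0,0],"grip":67},{"travel":[-0.15,0,0],"rot":[0,0,0],"grip":67},{"travel":[-0.15,0,0],"rot":[0,0,0],"grip":67}]'
python3 -c "
from plan import *
delta(*target(*modpose(0),16,90))"
```

```text
t: 7.8
position: [467.6, -40.9, 170.0]
tool_rot: [-0.463, 0.534, -0.464, -0.534]
wrist_force: [-0.2, 0.2, -0.6]
finger_gap: 0.672
pos [467.6 -40.9 170. ] q [-0.25 -0.11  1.98 -0.    1.28 -1.97] F [-0.2  0.2 -0.6] gap 0.672 t 7.8
travel [0.0284, -0.1256, 0.1093] rot [13.35, 3.73, -31.89]
```

```bash
python3 -m inch '[{"travel":[0.0,-0.04,0.04],"rot":[13.4,3.7,-31.9],"grip":67},{"travel":[0.0,-0.08,0.08],"rot":[13.4,3.7,-31.9],"grip":67},{"travel":[0.01,-0.1,0.1],"rot":[13.4,3.7,-31.9],"grip":67},{"travel":[0.02,-0.1256,0.1093],"rot":[13.4,3.7,-31.9],"grip":67},{"travel":[0.028,-0.1256,0.1093],"rot":[13.4,3.7,-31.9],"grip":67},{"travel":[0.028,-0.1256,0.1093],"rot":[13.4,3.7,-31.9],"grip":67},{"travel":[0.028,-0.1256,0.1093],"rot":[13.4,3.7,-31.9],"grip":67},{"travel":[0.028,-0.1256,0.1093],"rot":[13.4,3.7,-31.9],"grip":67}]'
python3 - <<'E'
from plan import *
delta(*target(*modpose(0),16,40))
d=arm.get_image("scene")["image"][:,:,::-1][150:300,220:380]; t=arm.get_image("top")["image"][:,:,::-1][130:280,225:345]
cv2.imwrite("pics/a4.png",np.hstack([cv2.resize(i,None,fx=2.8,fy=2.8,interpolation=cv2.INTER_CUBIC) for i in(d,t)]))
E
```

```text
t: 8.6
position: [576.7, 83.9, 141.5]
tool_rot: [0.635, -0.6, 0.374, 0.312]
wrist_force: [0.5, 0.0, 0.6]
finger_gap: 0.673
pos [576.7  83.9 141.5] q [ 0.06 -0.17  2.19 -0.15  0.58 -1.31] F [0.5 0.  0.6] gap 0.673 t 8.6
travel [0.05, 0.0001, 0.001] rot [-0.12, -0.01, -0.15]
```

View pics/a4.png

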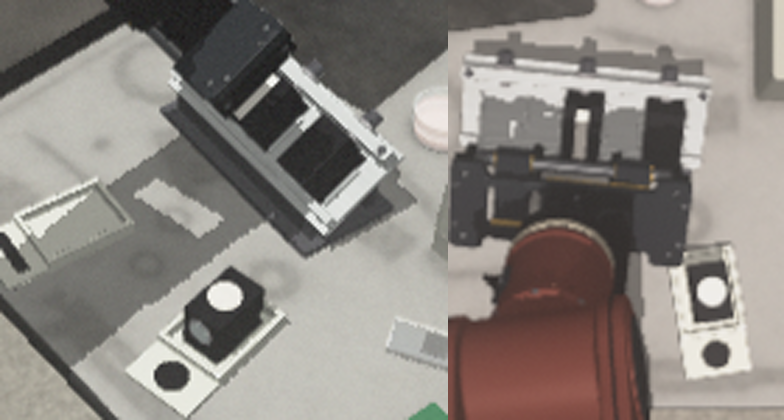

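The disc module stands upright in the disc nest (tag at (225,295) on the left, (712,292) on the right), clear of the walls. The gripper is centred over the bar module (bar at (582,130) on the right). Descend.

```bash
python3 -m inch '[{"travel":[0.03,0,0.0005],"rot":[0,0,0],"grip":67},{"travel":[0.05,0,0.0005],"rot":[0,0,0],"grip":67},{"travel":[0.06,0,0.0005],"rot":[0,0,0],"grip":67},{"travel":[0.07,0,0.0005],"rot":[0,0,0],"grip":67},{"travel":[0.08,0,0.0005],"rot":[0,0,0],"grip":67},{"travel":[0.09,0,0.0005],"rot":[0,0,0],"grip":67},{"travel":[0.09,0,0.0005],"rot":[0,0,0],"grip":67},{"travel":[0.09,0,0.0005],"rot":[0,0,0],"grip":67}]'
python3 -c "
from plan import *
delta(*target(*modpose(0),16,0))"
```

```text
t: 9.5
position: [623.0, 81.0, 63.8]
tool_rot: [0.634, -0.6, 0.374, 0.313]
wrist_force: [-0.2, -0.2, -1.0]
finger_gap: 0.672
pos [623.   81.   63.8] q [ 0.04  0.09  2.11 -0.19  0.39 -1.27] F [-0.2 -0.2 -1. ] gap 0.672 t 9.5
travel [-0.0005, -0.0017, -0.0007] rot [-0.07, 0.03, -0.18]
```

```bash
python3 -m inch '[{"travel":[-0.0005,-0.001,-0.0005],"rot":[0,0,0],"grip":55},{"travel":[-0.0005,-0.001,-0.0005],"rot":[0,0,0],"grip":45},{"travel":[-0.0005,-0.001,-0.0005],"rot":[0,0,0],"grip":30},{"travel":[-0.0005,-0.001,-0.0005],"rot":[0,0,0],"grip":30},{"travel":[-0.0005,-0.001,-0.0005],"rot":[0,0,0],"grip":30},{"travel":[-0.0005,-0.001,-0.0005],"rot":[0,0,0],"grip":30}]' 40
python3 -m inch '[{"travel":[-0.003,0,0],"rot":[0,0,0],"grip":30},{"travel":[-0.006,0,0],"rot":[0,0,0],"grip":30},{"travel":[-0.01,0,0],"rot":[0,0,0],"grip":30},{"travel":[-0.014,0,0],"rot":[0,0,0],"grip":30},{"travel":[-0.019,0,0],"rot":[0,0,0],"grip":30},{"travel":[-0.025,0,0],"rot":[0,0,0],"grip":30},{"travel":[-0.035,0,0],"rot":[0,0,0],"grip":30},{"travel":[-0.05,0,0],"rot":[0,0,0],"grip":30},{"travel":[-0.08,0,0],"rot":[0,0,0],"grip":30},{"travel":[-0.1,0,0],"rot":[0,0,0],"grip":30},{"travel":[-0.1,0,0],"rot":[0,0,0],"grip":30},{"travel":[-0.1,0,0],"rot":[0,0,0],"grip":30}]'
python3 -c "
from plan import *
delta(*target(*flat(443.5,125.5,4,-.135),16,80))"
```

```text
t: 10.1
position: [623.8, 80.5, 65.4]
tool_rot: [0.635, -0.6, 0.373, 0.313]
wrist_force: [-3.6, 0.6, 4.2]
finger_gap: 0.408
t: 11.3
position: [571.3, 85.7, 150.6]
tool_rot: [0.635, -0.6, 0.373, 0.313]
wrist_force: [0.5, -0.8, -2.1]
finger_gap: 0.41
pos [571.3  85.7 150.6] q [ 0.06 -0.2   2.19 -0.15  0.6  -1.31] F [ 0.5 -0.8 -2.1] gap 0.41 t 11.3
travel [-0.0263, 0.138, 0.027] rot [2.01, 0.67, 31.93]
```

```bash
python3 -m inch '[{"travel":[-0.03,0.03,0.005],"rot":[0.5,0.2,8],"grip":30},{"travel":[-0.04,0.06,0.01],"rot":[1,0.3,16],"grip":30},{"travel":[-0.04,0.1,0.02],"rot":[1.5,0.5,24],"grip":30},{"travel":[-0.03,0.13,0.025],"rot":[2,0.7,31.9],"grip":30},{"travel":[-0.026,0.138,0.027],"rot":[2,0.7,31.9],"grip":30},{"travel":[-0.026,0.138,0.027],"rot":[2,0.7,31.9],"grip":30},{"travel":[-0.026,0.138,0.027],"rot":[2,0.7,31.9],"grip":30},{"travel":[-0.026,0.138,0.027],"rot":[2,0.7,31.9],"grip":30}]'
python3 - <<'E'
from plan import *
delta(*target(*flat(443.5,125.5,4,-.135),16,0))
s=arm.get_obs()["position"]
d=arm.get_image("scene"); np.savez("pics/s5.npz",**d); d=d["image"][:,:,::-1][130:280,190:370]
im=cv2.resize(d,None,fx=4,fy=4,interpolation=cv2.INTER_CUBIC)
c=rz([[-28,-18,0],[-28,18,0],[28,-18,0]],s[0],s[1],s[2]-16,-.135)
print((proj("scene",c)-[190,130])*4)
cv2.imwrite("pics/a5.png",im)
E
```

```text
t: 12.1
position: [444.4, 125.3, 100.4]
tool_rot: [0.533, -0.466, 0.532, 0.464]
wrist_force: [-1.4, -0.6, -1.2]
finger_gap: 0.411
pos [444.4 125.3 100.4] q [ 0.1  -0.05  2.06 -0.    1.13 -1.33] F [-1.4 -0.6 -1.2] gap 0.411 t 12.1
travel [0.0804, 0.0011, 0.0002] rot [-0.0, -0.03, 0.17]
[[193.33938254 341.79631394]
 [163.39398529 303.24473958]
 [279.9690117  304.7592333 ]]
```

View pics/a5.png

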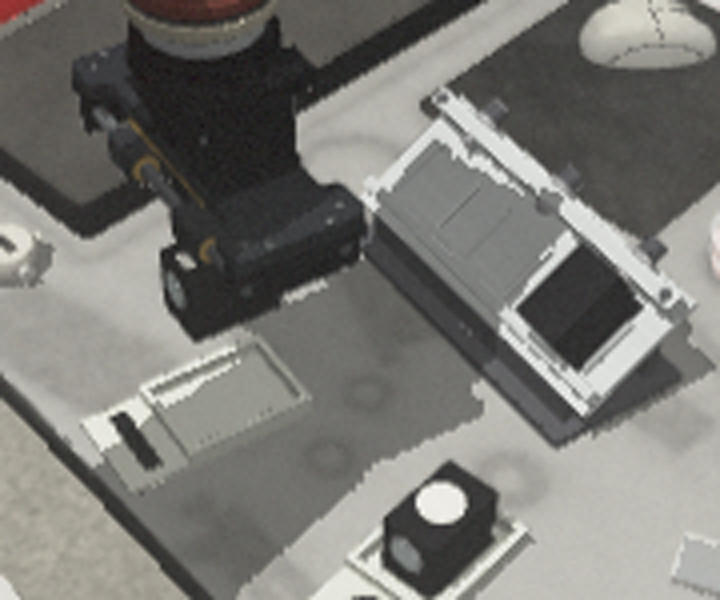

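The held bar module's corner at (194,340) matches the prediction (193,342). The plain module is still clipped and the disc module stands in its nest. Lowering.

```bash
python3 -m inch '[{"travel":[0.03,0.001,0],"rot":[0,0,0],"grip":30},{"travel":[0.055,0.001,0],"rot":[0,0,0],"grip":30},{"travel":[0.066,0.001,0],"rot":[0,0,0],"grip":30},{"travel":[0.071,0.001,0],"rot":[0,0,0],"grip":30},{"travel":[0.075,0.001,0],"rot":[0,0,0],"grip":30},{"travel":[0.077,0.001,0],"rot":[0,0,0],"grip":30},{"travel":[0.077,0.001,0],"rot":[0,0,0],"grip":30},{"travel":[0.077,0.001,0],"rot":[0,0,0],"grip":30}]'
python3 -m inch '[{"travel":[0.001,0,0],"rot":[0,0,0],"grip":30},{"travel":[0.002,0,0],"rot":[0,0,0],"grip":30},{"travel":[0.0025,0,0],"rot":[0,0,0],"grip":30},{"travel":[0.0025,0,0],"rot":[0,0,0],"grip":30}]'
```

```text
t: 12.95
position: [443.0, 125.5, 22.8]
tool_rot: [0.532, -0.465, 0.533, 0.465]
wrist_force: [-0.8, 0.4, -1.2]
finger_gap: 0.413
t: 13.35
position: [442.2, 125.4, 19.6]
tool_rot: [0.532, -0.465, 0.533, 0.465]
wrist_force: [-0.8, 0.0, -0.6]
finger_gap: 0.412
```

```bash
python3 -m inch '[{"travel":[0.0005,0,0],"rot":[0,0,0],"grip":30},{"travel":[0.001,0,0],"rot":[0,0,0],"grip":30},{"travel":[0.001,0,0],"rot":[0,0,0],"grip":30}]'
```

```text
t: 13.65
position: [442.4, 125.4, 19.3]
tool_rot: [0.532, -0.465, 0.533, 0.465]
wrist_force: [-3.5, -0.9, 7.8]
finger_gap: 0.411
```

Contact (+7.8 N). Release and lift clear.

```bash
python3 -m inch '[{"travel":[0,0,0],"rot":[0,0,0],"grip":42},{"travel":[0,0,0],"rot":[0,0,0],"grip":46},{"travel":[0,0,0],"rot":[0,0,0],"grip":55},{"travel":[0,0,0],"rot":[0,0,0],"grip":62},{"travel":[0,0,0],"rot":[0,0,0],"grip":62},{"travel":[-0.02,0,0],"rot":[0,0,0],"grip":67},{"travel":[-0.06,0,0],"rot":[0,0,0],"grip":67},{"travel":[-0.11,0,0],"rot":[0,0,0],"grip":67},{"travel":[-0.15,0,0.03],"rot":[0,0,0],"grip":67},{"travel":[-0.19,0,0.08],"rot":[0,0,0],"grip":67},{"travel":[-0.2,0,0.12],"rot":[0,0,0],"grip":67},{"travel":[-0.2,0,0.15],"rot":[0,0,0],"grip":67}]'
python3 -m inch '[{"travel":[0,0,0.05],"rot":[0,0,0],"grip":67},{"travel":[0,0,0.05],"rot":[0,0,0],"grip":67},{"travel":[0,0,0.05],"rot":[0,0,0],"grip":67}]'
python3 - <<'E'
from plan import *
d=arm.get_image("scene")["image"][:,:,::-1][150:300,200:360]; t=arm.get_image("top")["image"][:,:,::-1][130:280,225:345]
cv2.imwrite("pics/a6.png",np.hstack([cv2.resize(i,None,fx=2.8,fy=2.8,interpolation=cv2.INTER_CUBIC) for i in(d,t)]))
E
```

```text
t: 14.85
position: [464.7, 277.3, 222.6]
tool_rot: [0.534, -0.466, 0.531, 0.465]
wrist_force: [1.1, 0.2, 0.2]
finger_gap: 0.675
t: 15.15
position: [469.0, 324.5, 217.6]
tool_rot: [0.531, -0.466, 0.533, 0.466]
wrist_force: [-0.1, -0.4, -0.2]
finger_gap: 0.673
```

View pics/a6.png

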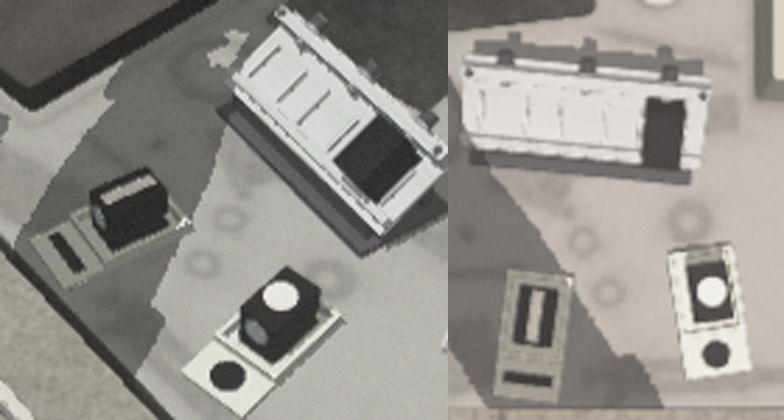

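Both modules stand flat in the matching nests, clear of the walls (bar tag at (536,317) and disc tag at (712,292) on the right). The plain module is still clipped at (664,132) and the gripper is well clear. Handing in.

```bash
python3 -c "
from cell import arm
print(arm.close_job())"
```

```text
the job is handed in; nothing more can be done
None
```

I pulled the disc-tagged and bar-tagged modules straight off the rack. I lowered each one until the wrist force showed it touching the floor of its matching nest, then released it. The job is handed in at about 15 s on the robot's clock; no verdict came back.

- **Final pictures:** both modules stand upright and clear of the nest walls, the untagged module is still clipped in its place, and the gripper is well away.
- **Bystanders:** the arm never went near the slide, counter or beaker. The last pictures were cropped and I did not check them separately.
- **Disagreement:** the two cameras placed the nests 3–6 mm apart, so I aimed mostly by the top view. I judged the final centring by eye, without measuring it, and nothing failed.

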